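# Put the napkin rings and bottle stopper away in the keepsake cabinet

### The job

Swing the little cabinet's door wide open by its handle, then slide every napkin ring lying about over the post on the door's inner rack, and stand the chrome bottle stopper on the same rack, upright on its flat head as it stands now. When everything is stowed, shut the door gently and fully, leaving the lunch pot, ring dish and marble tray where they are.

Things in the scene. Friction and masses are not known exactly. Their poses are not given: they have to be found in the camera images.
- door (a joint): Door of the small cabinet, in rad: 0 shut, grows as it opens, stop at 1.6; seen from above it opens clockwise about the hinge. Light and slightly stiff: it stays where it is left. Panel 220 wide from the hinge, 15 thick (its inner face passes through the hinge axis), from 3 to 162 high.
- cabinet: Fixed oak keepsake cabinet on the left of the sideboard, 220 wide, 130 deep, 177 high; roof 165 to 177 high, just over the door's top edge. Origin: foot of the hinge axis, its front corner nearest the robot. Axes: -x straight out of the front, -y along the front from hinge to free edge, z up. Turned 55 to 70 deg left, front to the robot's right.
- hinge (a point): Point on the door's vertical hinge axis, 90 above the sideboard. Its axes are the cabinet's.
- handle (a point): Top end of the vertical steel bar handle, 12 diameter, on the door's outer face. Bar axis 175 from the hinge axis along the door and 35 off the outer face (50 from the inner face), from here (152 above the sideboard) down to 85, joined to the door at both ends; can be pinched from above. Moves with the door; axes are the door's: -x out of the outer face, -y from hinge to free edge, z up.
- post (a point): Centre of the foot of the upright dark-wood post on the door's inner rack: diameter 22, 62 tall, tapered from 54 up, foot 90 above the sideboard. Moves with the door: 140 from the hinge axis along it, 50 off the inner face; axes are the door's. With the door shut it is inside the cabinet under the roof.
- rack (a point): Centre of the top of the pale-wood rack board on the door's inner face, 90 above the sideboard: 160 along the door (y) by 94 off it (x), with a 6 high lip along its outer long edge, open at both ends. Axes are the door's; it moves with the door.
- stand (a point): Free spot on that rack for the stopper, on its top surface, 60 from the hinge axis along the door (80 from the post), 50 off the inner face. Anywhere free on the rack will do.
- ring1: Turned pale-wood napkin ring lying flat: outer diameter 54, bore 34, 14 high, about 30 g. Origin: centre of its underside, z along its axis. Two to four such rings are present in a run (None if absent).
- ring2: Turned pale-wood napkin ring lying flat: outer diameter 54, bore 34, 14 high, about 30 g. Origin: centre of its underside, z along its axis. Two to four such rings are present in a run (None if absent).
- ring3: Turned pale-wood napkin ring lying flat: outer diameter 54, bore 34, 14 high, about 30 g. Origin: centre of its underside, z along its axis. Two to four such rings are present in a run (None if absent).
- ring4: Turned pale-wood napkin ring lying flat: outer diameter 54, bore 34, 14 high, about 30 g. Origin: centre of its underside, z along its axis. Two to four such rings are present in a run (None if absent).
- stopper: Chrome bottle stopper standing head down: round flat head, diameter 36, 10 high, at the bottom; stem, diameter 18, above it to 62 high, with two thin black seals low down; about 120 g. Origin: centre of its underside, z up along the stem.
- lunch_pot: Bystander: round grey silicone lunch pot with white screw lid, diameter 94, 86 high, origin under its centre.
- ring_dish: Bystander: white ceramic ring dish, diameter 90, 25 high, origin under its centre.
- marble_tray: Bystander: flat glass tray with marbles, 110 by 130 by about 26 high, origin under its centre.
Mind the look-alikes: they are no part of the job. Of the things shaped like the stopper, the chrome one is meant. What is shaped like the ring2 but green is not meant.

How it is judged:
By the outcome, as a careful person would: the job done as asked, in the order asked, and still so for the second after the job is handed in, with the robot touching nothing.
Of ring1, ring2, ring3, ring4 only 2 to 4 are there at a start; the rules pass over those that are not, and their reading is None.
At some moment in a run one of ring1, ring2, ring3, ring4 may be knocked a few centimetres aside while the robot is not near it.
It also fails if it takes over 210 s, if anything falls off the work surface, if the arm or the gripper's body presses on something with over 40 N, if the wrist force passes 120 N, or if a joint passes its speed limit or range.

### The arm

A 7-joint arm with a two-finger parallel gripper is mounted at the origin on the work surface. World frame = base frame: x ahead of the robot, y to its left, z up, the work surface at z = 0. Lengths are in m, angles in rad, forces in N, time in s.
With the tool pointing down it reaches from about 0.425 to 0.925 m from the base axis. Payload 6.8 kg.
Tool frame: the origin (TCP) lies midway between the tips of the shut fingers; the grasp point (between the pads) lies 19 mm behind it; z points along the fingers, y is the line along which they close (so a half turn about z gives the same grasp; the last joint's range is limited). The gripper opens to 85 mm and grips with 20 to 120 N. Pads are 22 mm wide; open, the fingers measure 114 mm over their backs; the gripper's body (76 mm by 85 mm) begins 54 mm behind the grasp point. The pads swing forward as they close: fully open they stand 13 mm farther back than shut.
Start: joints at [-1.419, 0.477, 0.022, 1.555, -0.011, 1.109, -0.083], TCP at [0.173, 0.652, 0.231] pointing down, gripper open.
Joint ranges: [-2.96, 2.96], [-0.34, 2.1], [-1.41, 1.46], [0.24, 2.44], [-1.37, 4.51], [0.17, 1.92], [-2.96, 2.96]. Speed limits (rad/s): [2.39, 2.39, 3.14, 3.14, 3.14, 3.14, 3.14].

### API

Orientations are given as a unit quaternion [w, x, y, z].
In Python, from workcell import move_ptp, move_l, set_joints, move_gripper, sleep, ik, state, read_camera, PlanningError, close_job gives the robot as it stands. Calls block until the motion is done:
- move_ptp(position, orientation): joint-space move of the TCP to a pose.
- move_l(position, rotation=None, max_speed=0.15): straight line of the TCP; rotation=None keeps the orientation; max_speed is the mean speed in m/s.
- set_joints(angles): joint-space move.
- move_gripper(opening, f_grip=None): finger opening in m; f_grip is the grip in N (None keeps the last); returns when the fingers have stopped.
- sleep(seconds).
- ik(position, orientation): joint angles nearest the present ones, or None.
- state(): the state.
- read_camera(name): name is "scene" or "top" or "wrist"; returns a dict with "frame" (400x640x3 uint8, blue, green, red), "mtx" (3x3 intrinsics, pixels), "k1" (the pictures are not rectified: a ray, as slopes to the right and down, at radius r is drawn at 1 + k1 r^2 times it, then the intrinsics apply), "T" (4x4, takes a point from camera to world coordinates); the wrist camera has in their place "hand_eye" (4x4, takes a point from camera to tool coordinates, whose origin is the TCP and whose axes are the flange's). Camera axes: x right, y down, z forward; pixel columns grow to the right and rows downward; lengths in m; the calibration is good to about 2 mm. A picture is of the moment at which its call begins: read the wrist's pose just before it. There is no depth.
A pose or a line that the arm cannot do raises PlanningError and nothing moves.
- close_job(): hands the job in; it is judged then, once.
The state is a dict: "time": time; "qpos": joint angles; "dq": joint speeds; "tau": joint torques, N m; "ee_pos": TCP position; "orientation": TCP orientation; "ft_force": force on the tool from outside, world axes, zero at the start; "wrist_torque": the same for the moment, N m; "grip_width": finger opening in m; "gripper_force": force on a finger pad.
Only numpy, scipy, OpenCV 4.12 (cv2) and the standard library are available. Lean on these libraries where they do the work, as an engineer would, in place of code of your own. Each camera call takes 0.05 s, during which the arm holds its last target. There are 200 camera calls.

## Working session

There is one attempt and no reset: what is moved stays moved. The work goes in short steps, each a Python script; the robot and the scene stay as the last script left them, time stands still between calls to the robot, and variables do not carry over. Pictures are saved under pics/ and viewed, at most 14 in all, crops included, and the job is handed in when it is done.

```bash
ls; mkdir -p pics
python3 - <<'E'
from workcell import *
import cv2,numpy as np
for n in("scene","top"):
    c=read_camera(n); cv2.imwrite(f"pics/{n}0.png",c["frame"]); print(n,c["mtx"].tolist(),c["k1"],np.round(c["T"],4).tolist())
s=state();c=read_camera("wrist");print(np.round(c["hand_eye"],4).tolist(),s)
E
```

```text
pics
scene [[487.574402527746, 0.0, 315.13405955712074], [0.0, 487.574402527746, 196.26146434549455], [0.0, 0.0, 1.0]] -0.015175542416830527 [[-0.7778, 0.4206, -0.4671, 1.1377], [0.6283, 0.5416, -0.5585, 0.6388], [0.0181, -0.7278, -0.6855, 0.9336], [0.0, 0.0, 0.0, 1.0]]
top [[362.5274899227007, 0.0, 316.26173809872483], [0.0, 362.5274899227007, 205.65381199174476], [0.0, 0.0, 1.0]] 0.02299524225097335 [[0.0261, -0.9915, 0.1278, 0.4576], [-0.9996, -0.0251, 0.0098, -0.0551], [-0.0065, -0.128, -0.9918, 1.0309], [0.0, 0.0, 0.0, 1.0]]
[[-0.0003, -0.949, -0.3152, 0.0815], [1.0, -0.0005, 0.0004, 0.0007], [-0.0006, -0.3152, 0.949, -0.1431], [0.0, 0.0, 0.0, 1.0]] {'time': 0.1, 'qpos': array([-1.41912678,  0.47777195,  0.02233667,  1.55631534, -0.01149682,
        1.10931253, -0.0831042 ]), 'dq': array([ 0.00074555, -0.00208946, -0.00060311, -0.00338936, -0.00076929,
        0.00012257,  0.00159224]), 'tau': array([ 4.30375934e-03, -5.97756565e+01,  1.61324020e+00, -2.81952167e+01,
        1.27101608e-02,  5.10278740e-03, -3.18201580e-05]), 'ee_pos': array([0.17325175, 0.65184635, 0.230402  ]), 'orientation': array([-4.71112815e-05,  1.29508469e-01,  9.91577960e-01, -8.38199297e-04]), 'ft_force': array([-0.06278862, -0.50549095, -0.12286829]), 'wrist_torque': array([-0.0063665 , -0.03013315, -0.03428622]), 'gripper_force': 0.0, 'grip_width': 0.08564175629775318}
```

View pics/scene0.png

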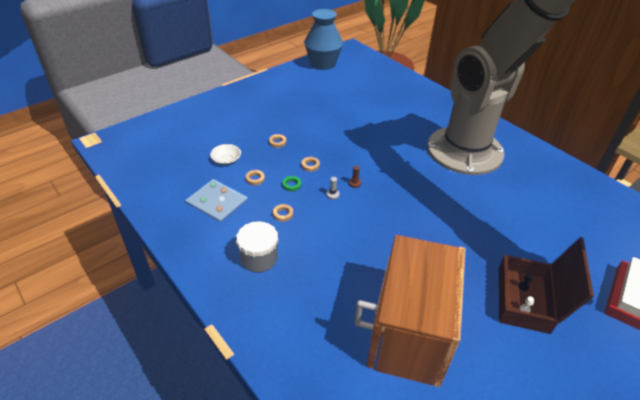

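View pics/top0.png

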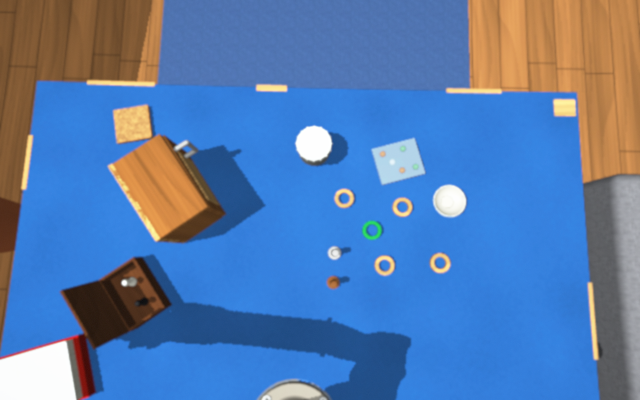

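```bash
cat > h.py <<'E'
from workcell import *
import cv2,numpy as np
from scipy.spatial.transform import Rotation as R
from scipy.optimize import least_squares
def cam(n):
    s=state(); c=read_camera(n)
    if n=="wrist":
        T=np.eye(4); T[:3,3]=s["ee_pos"]; T[:3,:3]=R.from_quat(np.roll(s["orientation"],-1)).as_matrix(); c["T"]=T@c["hand_eye"]
    return c
def proj(c,P):
    Q=(np.atleast_2d(P)-c["T"][:3,3])@c["T"][:3,:3]; s=Q[:,:2]/Q[:,2:]; s=s*(1+c["k1"]*(s**2).sum(1,keepdims=True))
    return s@c["mtx"][:2,:2].T+c["mtx"][:2,2]
def ray(c,uv,z):
    d=cv2.undistortPoints(np.array([[uv]],float),c["mtx"],np.array([c["k1"],0,0,0.]))[0,0]
    v=c["T"][:3,:3]@np.r_[d,1]; o=c["T"][:3,3]; return o+v*(z-o[2])/v[2]
def rings(c,lo=(5,90,120),hi=(22,255,255),z=.010,amin=40,amax=1e9):
    m=cv2.inRange(cv2.cvtColor(c["frame"],cv2.COLOR_BGR2HSV),lo,hi); out=[]
    cs,_=cv2.findContours(m,cv2.RETR_EXTERNAL,cv2.CHAIN_APPROX_NONE)
    for k in cs:
        a=cv2.contourArea(cv2.convexHull(k))
        if len(k)>=5 and amin<a<amax:
            e=cv2.fitEllipse(k); out.append((np.round(e[0],1).tolist(),a,np.round(e[1],1).tolist(),np.round(ray(c,e[0],z),4)[:2].tolist()))
    return out
E
python3 - <<'E'
from h import *
T=cam("top");S=cam("scene")
for n,c in(("top",T),("scene",S)):
    for r in rings(c,amax=600): print(n,r)
a=cv2.resize(T["frame"][120:255,95:245],None,fx=2.6,fy=2.6,interpolation=cv2.INTER_CUBIC)
b=cv2.resize(S["frame"][225:390,340:480],None,fx=2.6,fy=2.6,interpolation=cv2.INTER_CUBIC)
o=np.zeros((600,800,3),np.uint8);o[:a.shape[0],:a.shape[1]]=a;o[:b.shape[0],400:400+b.shape[1]]=b
d=cv2.resize(T["frame"][240:295,315:400],None,fx=3,fy=3,interpolation=cv2.INTER_CUBIC);o[600-d.shape[0]:,:d.shape[1]]=d
e=cv2.resize(S["frame"][160:205,320:370],None,fx=3,fy=3,interpolation=cv2.INTER_CUBIC);o[600-e.shape[0]:,400:400+e.shape[1]]=e
cv2.imwrite("pics/m1.png",o)
for p in[(109,166),(160,136),(222,210),(165,241)]: print(ray(T,p,.177))
print(ray(T,(335,253),.06))
E
```

```text
top ([2.0, 296.1], 92.5, [3.9, 46.0], [0.3197, 0.8027])
top ([593.3, 321.5], 299.0, [3.8, 90.2], [0.2956, -0.794])
top ([332.3, 282.2], 77.5, [9.1, 10.4], [0.3773, -0.0949])
top ([142.6, 284.1], 561.0, [12.7, 55.3], [0.3594, 0.4275])
top ([384.5, 264.9], 250.0, [17.0, 18.0], [0.4283, -0.2384])
top ([439.6, 262.2], 256.5, [17.1, 18.0], [0.44, -0.3905])
top ([4.0, 265.0], 264.5, [8.7, 44.6], [0.403, 0.8091])
top ([402.1, 206.9], 235.5, [15.4, 16.8], [0.5919, -0.2878])
top ([344.2, 198.2], 219.5, [15.9, 16.9], [0.6125, -0.1238])
top ([198.1, 183.5], 61.0, [2.1, 30.3], [0.6445, 0.2946])
top ([564.4, 108.6], 181.5, [12.4, 21.2], [0.8901, -0.755])
top ([461.0, 90.0], 45.5, [2.1, 55.8], [0.9421, -0.4607])
top ([98.3, 36.9], 83.0, [2.4, 36.0], [1.0816, 0.6203])
top ([4.2, 33.6], 584.0, [8.9, 118.4], [1.0816, 0.8967])
top ([107.5, 34.2], 287.5, [6.1, 62.5], [1.0912, 0.5938])
scene ([218.9, 342.4], 282.5, [8.0, 49.3], [0.9474, 0.1096])
scene ([282.4, 212.2], 203.0, [14.0, 18.0], [0.6162, -0.1189])
scene ([106.1, 189.5], 145.5, [3.9, 49.1], [0.9506, -0.4914])
scene ([254.8, 176.9], 161.5, [12.2, 16.6], [0.5947, -0.2832])
scene ([631.1, 174.0], 285.5, [14.5, 25.3], [-0.2956, 0.3885])
scene ([310.1, 163.6], 145.5, [11.4, 16.0], [0.4312, -0.2332])
scene ([617.4, 165.5], 177.5, [7.9, 30.0], [-0.3016, 0.3432])
scene ([277.2, 140.2], 120.0, [10.2, 14.8], [0.4412, -0.3865])
scene ([90.5, 139.6], 141.5, [10.1, 17.0], [0.9003, -0.7443])
scene ([631.6, 142.2], 414.5, [20.0, 36.3], [-0.456, 0.314])
[0.65099043 0.45303665 0.177     ]
[0.72865106 0.33739296 0.177     ]
[0.55161813 0.17658574 0.177     ]
[0.47525928 0.30535299 0.177     ]
[ 0.45735558 -0.09850094  0.06      ]
```

View pics/m1.png

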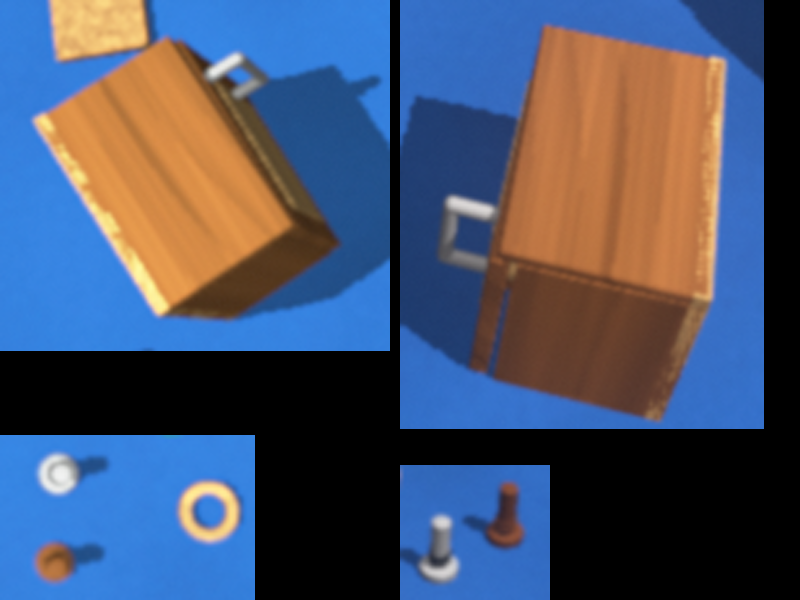

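Run:
```python
from h import *
T=cam("top");S=cam("scene")
t=lambda x,y:(95+x/2.6,120+y/2.6); s=lambda x,y:(340+(x-400)/2.6,225+y/2.6)
A=[("BL",t(35,120)),("FF",t(172,40)),("FH",t(295,222)),("BH",t(160,315))]
B=[("FF",s(545,25)),("BL",s(726,58)),("BH",s(711,298)),("FH",s(500,260))]
P={}
for c,L in((T,A),(S,B)):
    for n,p in L: q=ray(c,p,.177)[:2];P.setdefault(n,[]).append(q);print(n,q)
    print("handle",ray(c,t(240,58) if c is T else s(447,203),.150))
M={k:np.mean(v,0) for k,v in P.items()}
print(np.linalg.norm(M["FF"]-M["FH"]),np.linalg.norm(M["FF"]-M["BL"]),np.linalg.norm(M["BL"]-M["BH"]),np.linalg.norm(M["FH"]-M["BH"]))
d=(M["FF"]-M["FH"]+M["BL"]-M["BH"]);d/=np.linalg.norm(d);n=np.array([d[1],-d[0]]);print("d",d,n,M["FH"])
# foot of cabinet hinge side ground points in scene: side panel front foot, door outer foot
for p in (s(495,377),s(472,368),s(660,418)): q=ray(S,p,.0)[:2];print("foot",q,(q-M["FH"])@d,(q-M["FH"])@n)
h=np.mean([ray(T,t(240,58),.150)[:2],ray(S,s(447,203),.150)[:2]],0);print("h",(h-M["FH"])@d,(h-M["FH"])@n)
```

```text
BL [0.6505789  0.45427761]
FF [0.73026986 0.33472518]
FH [0.56183138 0.20933546]
BH [0.47442777 0.32502511]
handle [0.72281949 0.28053593 0.15      ]
FF [0.56227555 0.21757971]
BL [0.47437387 0.33092874]
BH [0.65217082 0.4594416 ]
FH [0.74280365 0.35058992]
handle [0.725799   0.28178301 0.15      ]
0.007145466070915698 0.1434663583049274 0.0009021868155186397 0.1432792573862333
d [-0.89408466 -0.44789801] [-0.44789801  0.89408466] [0.65231752 0.27996269]
foot [0.72688648 0.35596554] -0.1007124897327655 0.034553689577199787
foot [0.73583293 0.3392541 ] -0.10122635425816419 0.01560515266943551
foot [0.65102992 0.45899912] -0.07903883893618653 0.16065043078099056
h -0.06490273522910237 -0.031174930070681527
```

```bash
cat >> h.py <<'E'
def q(yaw):
    """tool down, tool y axis at world angle yaw"""
    y=np.array([np.cos(yaw),np.sin(yaw),0]);z=np.array([0,0,-1.]);x=np.cross(y,z)
    return np.roll(R.from_matrix(np.c_[x,y,z]).as_quat(),1)
E
python3 - <<'E'
from h import *
a0=np.arctan2(.6,.8)
for f in(0,np.pi):
    for th in (0,.8,1.57):
        a=a0-th; d=np.array([np.cos(a),np.sin(a)]);n=np.array([d[1],-d[0]]); p=np.array([.553,.225])+.175*d+.05*n
        j=ik(np.r_[p,.119],q(a+f)); print(f,th,p,None if j is None else np.round(j,2))
for yaw in np.arange(-3,3.2,.5): j=ik([.724,.285,.26],q(yaw)); print(round(yaw,1),None if j is None else np.round(j,2))
E
```

```text
0 0 [0.723 0.29 ] [-0.65  0.77  0.31  1.37 -0.25  1.04  0.36]
0 0.8 [0.71806829 0.1483354 ] [-0.69  0.77  0.66  1.52 -0.52  1.03 -0.05]
0 1.57 [0.61813535 0.05505182] [-0.69  0.61  0.7   1.82 -0.5   0.89 -0.68]
3.141592653589793 0 [0.723 0.29 ] [-1.05  1.14  1.26  1.4  -1.08  1.36 -2.27]
3.141592653589793 0.8 [0.71806829 0.1483354 ] [-0.23  0.68 -0.1   1.48  0.07  0.98  2.64]
3.141592653589793 1.57 [0.61813535 0.05505182] [-0.35  0.52  0.21  1.8  -0.14  0.84  2.15]
-3.0 [-0.36  0.64 -0.16  1.21  0.1   1.29  2.76]
-2.5 [-1.02  0.96  1.26  1.27 -0.9   1.5  -2.37]
-2.0 [-1.02  0.96  1.26  1.27 -0.9   1.5  -1.87]
-1.5 [-0.85  0.73  0.73  1.26 -0.48  1.32 -1.63]
-1.0 [-0.82  0.72  0.67  1.26 -0.44  1.31 -1.16]
-0.5 [-0.8   0.7   0.62  1.25 -0.4   1.3  -0.68]
0.0 [-0.74  0.68  0.5   1.25 -0.32  1.29 -0.24]
0.5 [-0.68  0.66  0.39  1.24 -0.25  1.28  0.21]
1.0 [-0.61  0.65  0.28  1.24 -0.18  1.28  0.66]
1.5 [-0.58  0.65  0.22  1.23 -0.14  1.28  1.14]
2.0 [-0.51  0.64  0.1   1.23 -0.06  1.28  1.59]
2.5 [-0.46  0.64  0.    1.22 -0.    1.28  2.05]
3.0 [-0.4   0.64 -0.1   1.22  0.06  1.29  2.5 ]
```

Run:
```python
from h import *
move_ptp([.724,.285,.29],q(.6435)); c=cam("wrist"); cv2.imwrite("pics/w1.png",c["frame"])
np.savez("w1.npz",T=c["T"],mtx=c["mtx"],k1=c["k1"]); print(c["mtx"],c["k1"],state()["ee_pos"],state()["time"])
```

```text
[[332.12808884   0.         315.16202992]
 [  0.         332.12808884 198.14643644]
 [  0.           0.           1.        ]] -0.012803816199698942 [0.72321929 0.28676577 0.28985708] 2.7667
```

View pics/w1.png

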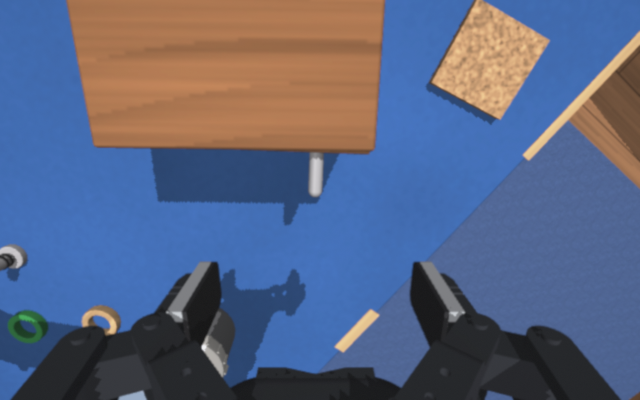

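Run:
```python
from h import *
f=np.load("w1.npz");c={k:f[k] for k in f};c["k1"]=float(c["k1"])
H=ray(c,(95,148),.177)[:2];F=ray(c,(373,152),.177)[:2];h=ray(c,(316,190),.152)[:2]
d=(F-H)/np.linalg.norm(F-H);n=np.array([d[1],-d[0]]);print(H,F,np.linalg.norm(F-H),d,np.arctan2(d[1],d[0]),h,(h-H)@d,(h-H)@n)
for v in(186,194): print(ray(c,(316,v),.152))
L=ray(c,(68,0),.177)[:2];Q=ray(c,(384,0),.177)[:2];print((L-H)@d,(L-H)@n,(Q-F)@d,(Q-F)@n)
```

```text
[0.56378471 0.21464727] [0.7383492  0.34197412] 0.2160668633720729 [0.80791887 0.58929373] 0.6301843793170756 [0.72619496 0.28471507] 0.17250482599584116 0.03909824625039399
[0.72397855 0.2876519  0.152     ]
[0.7284289  0.28175502 0.152     ]
0.0003404098788101307 -0.10182658909876309 0.00034165528029227345 -0.10440704634654659
```

```bash
cat >> h.py <<'E'
H0=np.array([.5536,.2243]);A0=.630
def dn(th): a=A0-th; d=np.array([np.cos(a),np.sin(a)]); return d,np.array([d[1],-d[0]]),a
def door(u,v,th): d,n,a=dn(th); return H0+u*d+v*n   # u along door, v outwards (neg = inner)
def st(*a):
    s=state(); print(*a,"t%.1f"%s["time"],"w%.4f"%s["grip_width"],"g%.1f"%s["gripper_force"],"F",np.round(s["ft_force"],1),np.round(s["ee_pos"],4)); return s
E
python3 - <<'E'
from h import *
p=door(.175,.05,0); move_gripper(.05)
move_l(np.r_[p,.2],q(A0)); move_l(np.r_[p,.117],max_speed=.1); st("down")
move_gripper(0,f_grip=50); st("grip")
for th in np.arange(.1,1.56,.1):
    move_l(np.r_[door(.175,.05,th),.117],q(A0-th),max_speed=.1); s=st("%.1f"%th)
    if np.linalg.norm(s["ft_force"])>40 or s["grip_width"]<.008: print("STOP");break
c=cam("top"); cv2.imwrite("pics/t2.png",c["frame"])
E
```

```text
down t4.9 w0.0500 g0.0 F [-0.1  0.1  0.8] [0.7251 0.2871 0.1179]
grip t5.4 w0.0113 g49.2 F [-4.9 -1.2  4.9] [0.7234 0.2866 0.1177]
0.1 t5.7 w0.0112 g49.4 F [-6.  -0.2  5.2] [0.7289 0.2685 0.1177]
0.2 t6.0 w0.0111 g49.4 F [-5.3 -0.2  4.9] [0.7325 0.251  0.1177]
0.3 t6.4 w0.0107 g49.4 F [-4.8  0.3  5.1] [0.7342 0.2332 0.1177]
0.4 t6.7 w0.0107 g49.5 F [-5.9  0.9  4.5] [0.7342 0.2152 0.1177]
0.5 t7.0 w0.0111 g49.6 F [-5.5  1.5  4.6] [0.7323 0.1973 0.1177]
0.6 t7.4 w0.0113 g49.7 F [-5.8  1.8  5.1] [0.7288 0.1797 0.1177]
0.7 t7.7 w0.0109 g49.8 F [-4.9  2.2  4.7] [0.7235 0.1625 0.1177]
0.8 t8.0 w0.0110 g49.9 F [-4.1  2.1  4.5] [0.7165 0.1458 0.1177]
0.9 t8.4 w0.0109 g49.9 F [-4.8  2.8  4.6] [0.7078 0.13   0.1177]
1.0 t8.7 w0.0108 g49.9 F [-4.3  2.8  5. ] [0.6977 0.1151 0.1177]
1.1 t9.0 w0.0112 g49.9 F [-3.2  3.6  4.6] [0.6861 0.1013 0.1176]
1.2 t9.4 w0.0111 g49.9 F [-2.7  3.1  4.6] [0.6732 0.0886 0.1176]
1.3 t9.7 w0.0108 g49.9 F [-3.5  3.3  5.2] [0.6591 0.0774 0.1176]
1.4 t10.0 w0.0110 g49.9 F [-1.8  4.2  4.4] [0.6439 0.0676 0.1176]
1.5 t10.4 w0.0109 g49.8 F [-2.1  4.7  4.4] [0.6279 0.0593 0.1176]
```

View pics/t2.png

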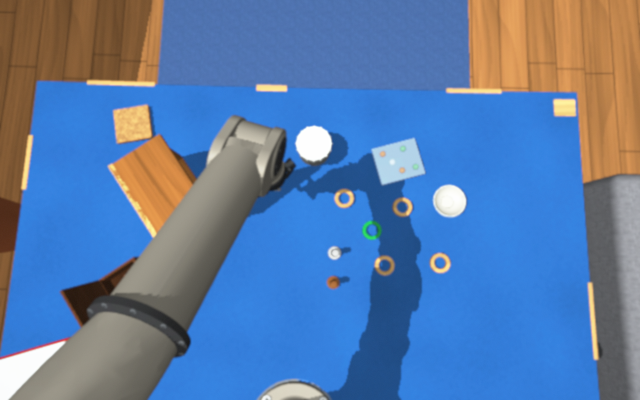

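Run:
```python
from h import *
move_l(np.r_[door(.175,.05,1.55),.117],q(A0-1.55),max_speed=.1)
move_gripper(.045); p=state()["ee_pos"]; move_l(np.r_[p[:2],.25],max_speed=.25)
P=door(.13,-.03,1.55); print("post pred",door(.14,-.05,1.55))
move_l(np.r_[P,.30],max_speed=.3); st(); sleep(.2); c=cam("wrist"); cv2.imwrite("pics/w3.png",c["frame"]); np.savez("w3.npz",T=c["T"],mtx=c["mtx"],k1=c["k1"])
for n,k in (("postfoot",(.14,-.05,.09)),("posttop",(.14,-.05,.152)),("dooredge",(.22,0,.162)),("doorhinge",(0,0,.162)),("handle",(.175,.05,.152))):
    print(n,proj(c,[np.r_[door(k[0],k[1],1.55),k[2]]]))
```

```text
post pred [0.6781949  0.14320678]
t12.3 w0.0451 g0.0 F [ 0.5 -0.2 -0.4] [0.6557 0.14   0.2981]
postfoot [[324.7398987  146.85543218]]
posttop [[326.62276423 158.71922388]]
dooredge [[414.9532535  215.29009574]]
doorhinge [[172.07906917 215.84141708]]
handle [[361.47921224 259.23055859]]
```

View pics/w3.png

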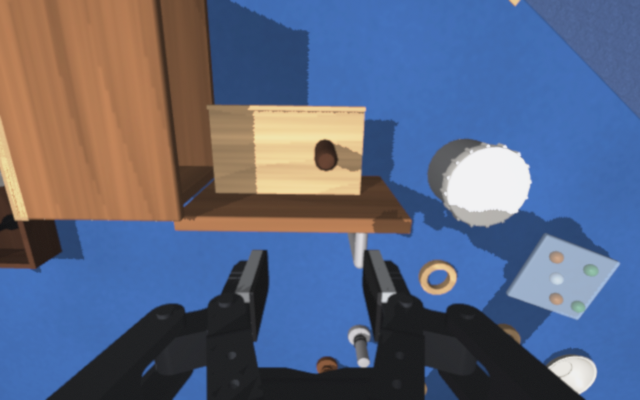

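```bash
cat >> h.py <<'E'
TH=1.55
def look(xy,yaw=-1.57,z=.2):
    move_ptp(np.r_[xy,z],q(yaw)); sleep(.15); c=cam("wrist")
    r=[np.array(k[3]) for k in rings(c,z=.012,amin=1200,amax=9000,lo=(5,60,110)) if max(k[2])<1.35*min(k[2])]
    r=[k for k in r if np.linalg.norm(k-xy)<.06]; print("seen",r); return r,c
def pick_ring(xy,yaw=-1.57):
    move_gripper(.072); r,c=look(xy,yaw)
    if not r: cv2.imwrite("pics/miss.png",c["frame"]); raise SystemExit("no ring seen")
    p=min(r,key=lambda k:np.linalg.norm(k-xy))
    move_l(np.r_[p,.04],max_speed=.2); move_l(np.r_[p,.001],max_speed=.06); st("low")
    move_gripper(.03,f_grip=25); st("grip"); move_l(np.r_[p,.25],max_speed=.25); s=st("up"); return s["grip_width"]
def place_ring(i,dz=.004):
    P=door(.14,-.05,TH); yaw=A0-TH; move_ptp(np.r_[P,.25],q(yaw)); move_l(np.r_[P,.17],max_speed=.2)
    for z in np.r_[.152,.145,.135,.09+.014*i+dz]:
        move_l(np.r_[P,z],max_speed=.06); s=st("z")
        if np.linalg.norm(s["ft_force"])>12: print("CONTACT"); return False
    move_gripper(.066); move_l(np.r_[P,.25],max_speed=.2); st("placed"); return True
E
python3 - <<'E'
from h import *
w=pick_ring(np.array([.614,-.121]))
if .05<w<.058: place_ring(0)
move_l(np.r_[door(.13,-.03,1.55),.30],max_speed=.3)
c=cam("wrist"); cv2.imwrite("pics/w4.png",cv2.resize(c["frame"][80:260,150:450],None,fx=2,fy=2))
E
```

```text
seen [array([ 0.6164, -0.1207])]
low t16.0 w0.0719 g0.0 F [0.4 0.4 0.3] [ 0.6165 -0.1209  0.0011]
grip t16.3 w0.0518 g26.4 F [-1.7 -0.3  5.1] [ 0.6168 -0.1208  0.0017]
up t17.4 w0.0516 g26.2 F [-0.2 -0.7 -1.5] [ 0.6156 -0.1202  0.2486]
z t19.5 w0.0521 g26.2 F [-0.1 -0.   0.2] [0.678  0.1433 0.1518]
z t19.7 w0.0520 g26.2 F [-0.6  0.1 -0.6] [0.6779 0.1432 0.1446]
z t20.1 w0.0520 g26.2 F [ 0.1  0.5 -0.2] [0.6778 0.1432 0.1343]
z t20.9 w0.0519 g26.2 F [-0.5 -0.2  0.2] [0.6785 0.1431 0.0942]
placed t22.1 w0.0659 g0.0 F [-0.8 -0.8 -1. ] [0.6774 0.1434 0.2487]
```

View pics/w4.png

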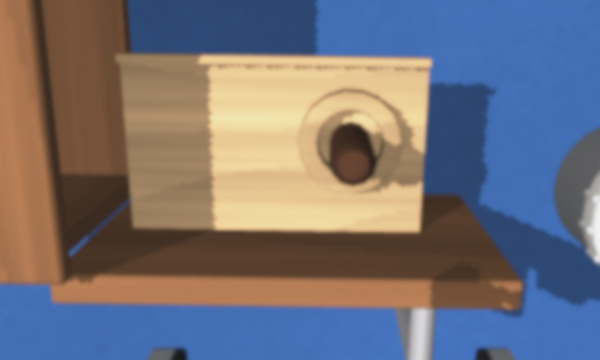

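Run:
```python
from h import *
for i,xy in enumerate([(.593,-.2855),(.43,-.236),(.4406,-.3885)],1):
    w=pick_ring(np.array(xy))
    if not .05<w<.058: print("BAD GRIP");break
    if not place_ring(i): break
move_l(np.r_[door(.13,-.03,1.55),.30],max_speed=.3)
c=cam("wrist"); cv2.imwrite("pics/w5.png",cv2.resize(c["frame"][80:260,150:450],None,fx=2,fy=2))
```

```text
seen [array([ 0.5953, -0.2857])]
low t26.3 w0.0718 g0.0 F [-0.7 -0.3  0.3] [ 0.5954 -0.286   0.0011]
grip t26.6 w0.0531 g25.8 F [-1.8 -0.4  5.2] [ 0.5956 -0.2859  0.0018]
up t27.8 w0.0533 g26.3 F [-0.4 -0.1 -0.7] [ 0.5947 -0.285   0.2484]
z t30.4 w0.0531 g26.3 F [ 0.3 -0.1 -0.8] [0.6781 0.1433 0.1518]
z t30.6 w0.0531 g26.3 F [0.3 0.2 0.3] [0.6779 0.1433 0.1445]
z t31.0 w0.0533 g26.3 F [0.3 0.5 0.2] [0.6778 0.1432 0.1343]
z t31.6 w0.0529 g26.3 F [ 0.3  0.5 -0.3] [0.6782 0.1431 0.1078]
placed t32.7 w0.0665 g0.0 F [ 0.1 -0.3  0. ] [0.6774 0.1434 0.2487]
seen [array([ 0.4582, -0.1946])]
low t36.6 w0.0719 g0.0 F [-1.1 -0.1 -0.2] [ 0.4582 -0.1948  0.001 ]
grip t36.9 w0.0522 g25.2 F [-1.2 -0.1  4.9] [ 0.4585 -0.1947  0.0016]
up t38.1 w0.0525 g26.2 F [0.2 0.9 0.2] [ 0.4575 -0.194   0.2489]
z t40.6 w0.0524 g26.3 F [-0.2 -0.4 -1. ] [0.6781 0.1433 0.1518]
z t40.8 w0.0524 g26.3 F [ 0.4  0.2 -0. ] [0.6779 0.1432 0.1445]
z t41.1 w0.0523 g26.3 F [ 0.4  0.2 -0.4] [0.6778 0.1432 0.1343]
z t41.5 w0.0522 g26.3 F [-0.4  0.1 -0. ] [0.6778 0.1432 0.1214]
placed t42.6 w0.0659 g0.0 F [-1.   0.3 -0.8] [0.6774 0.1434 0.2487]
seen [array([ 0.4422, -0.3886])]
low t46.9 w0.0721 g0.0 F [ 0.  -0.   0.1] [ 0.4422 -0.3889  0.0011]
grip t47.2 w0.0531 g25.5 F [-1.   1.   5.3] [ 0.4424 -0.3888  0.0018]
up t48.4 w0.0531 g26.3 F [-0.5  0.1 -0.6] [ 0.4418 -0.3878  0.2487]
z t51.5 w0.0529 g26.3 F [-0.3  0.2  1. ] [0.6781 0.1433 0.1518]
z t51.7 w0.0529 g26.3 F [ 0.6  0.6 -0.7] [0.6779 0.1433 0.1445]
z t52.0 w0.0533 g26.3 F [-0.1  0.5  0.8] [0.6779 0.1431 0.1345]
z t52.3 w0.0526 g26.3 F [ 0.9 -0.9 -0.4] [0.6782 0.1433 0.1361]
placed t53.3 w0.0660 g0.0 F [-0.1 -0.6  0.5] [0.6775 0.1435 0.2488]
```

View pics/w5.png

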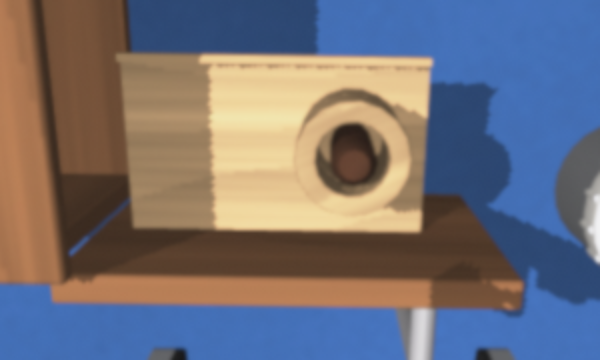

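Run:
```python
from h import *
move_gripper(.05); move_ptp(np.r_[.47,-.1,.2],q(-1.2)); sleep(.15); c=cam("wrist"); np.savez("w6.npz",T=c["T"],mtx=c["mtx"],k1=c["k1"])
cv2.imwrite("pics/w6.png",cv2.resize(c["frame"][60:300,160:480],None,fx=2.5,fy=2.5)); st()
```

```text
t55.4 w0.0502 g0.0 F [0.4 0.6 0.8] [ 0.4711 -0.0995  0.2003]
```

View pics/w6.png

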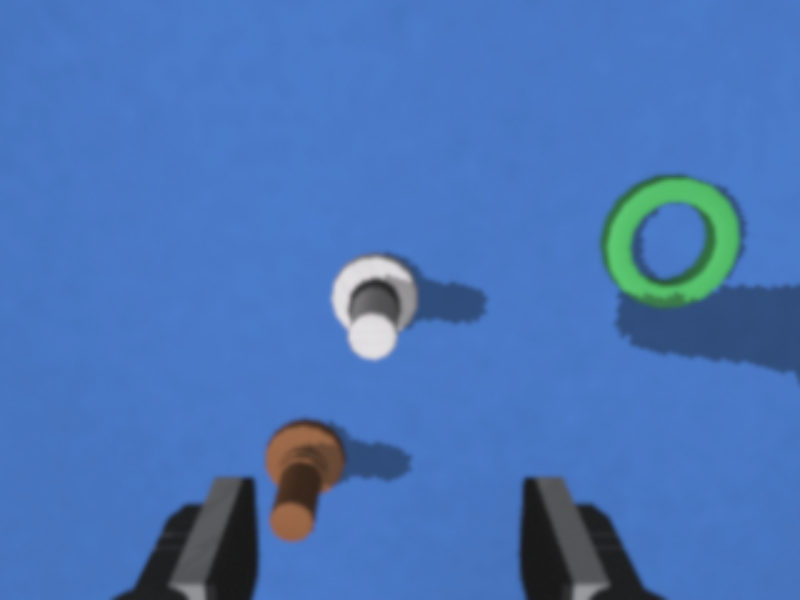

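Run:
```python
from h import *
f=np.load("w6.npz");c={k:f[k] for k in f};c["k1"]=float(c["k1"])
a=ray(c,(308.8,194.8),.062)[:2];b=ray(c,(310,178.8),.009)[:2];print(a,b,ray(c,(160+305/2.5,60+455/2.5),.009))
assert np.linalg.norm(a-b)<.008
p=(a+b)/2; y=-1.57
move_l(np.r_[p,.13],q(y),max_speed=.2); move_l(np.r_[p,.028],max_speed=.1); st("low"); move_gripper(.01,f_grip=30); st("grip")
move_l(np.r_[p,.27],max_speed=.2); s=st("up")
if .014<s["grip_width"]<.021:
    P=door(.063,-.05,TH); yaw=A0-TH; move_ptp(np.r_[P,.27],q(yaw)); move_l(np.r_[P,.13],max_speed=.15); st("near")
    for z in (.122,.120,.119,.118,.117):
        move_l(np.r_[P,z],max_speed=.03); s=st("z")
        if s["ft_force"][2]>4: break
    move_gripper(.045); st("rel"); move_l(np.r_[P,.27],max_speed=.15)
move_l(np.r_[door(.13,-.03,1.55),.30],max_speed=.3)
c=cam("wrist"); cv2.imwrite("pics/w7.png",cv2.resize(c["frame"][80:260,150:450],None,fx=2,fy=2))
```

```text
[ 0.46042603 -0.09660491] [ 0.46107779 -0.09671024] [ 0.38219257 -0.09381038  0.009     ]
low t57.1 w0.0498 g0.0 F [-0.2  0.6  0.7] [ 0.4612 -0.0968  0.0285]
grip t57.5 w0.0170 g30.1 F [0.  0.4 2.3] [ 0.461  -0.0967  0.0283]
up t58.8 w0.0170 g29.9 F [-0.  -0.4 -1.2] [ 0.46   -0.0964  0.2692]
near t61.2 w0.0168 g29.9 F [-1.   0.4 -1.4] [0.6324 0.2044 0.1311]
z t61.6 w0.0173 g29.9 F [-0.2 -0.5 -1.5] [0.6314 0.2045 0.1218]
z t61.9 w0.0173 g29.9 F [ 0.8 -0.3 -1.9] [0.6315 0.2045 0.1199]
z t62.1 w0.0168 g29.9 F [-0.3  0.8 -1.4] [0.6315 0.2044 0.119 ]
z t62.4 w0.0170 g30.1 F [-0.6 -0.4  2. ] [0.6318 0.2045 0.1184]
z t62.6 w0.0172 g30.8 F [-2.1 -1.4  8.9] [0.6319 0.2046 0.1182]
rel t63.0 w0.0443 g0.0 F [  5.6 -14.6  11.4] [0.6365 0.1971 0.1203]
```

View pics/w7.png

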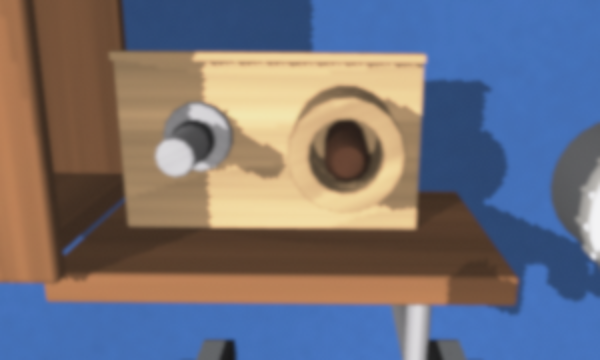

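Run:
```python
from h import *
c=cam("wrist"); print(ray(c,(251,147.8),.099),ray(c,(237.5,158.5),.152),door(.063,-.05,TH)); 
# door angle from inner lip end and door end
print(ray(c,(150+515/2,80+275/2),.162),door(.22,0,1.55),proj(c,[np.r_[door(.175,.05,t),.152] for t in(1.5,1.55,1.6)]))
g=cv2.resize(cam("scene")["frame"][200:400,240:460],None,fx=3,fy=3); cv2.imwrite("pics/s8.png",g[:600])
```

```text
[0.63281468 0.20612853 0.099     ] [0.63112939 0.20764976 0.152     ] [0.63154675 0.20446811]
[0.68190757 0.05454829 0.162     ] [0.68688043 0.04926764] [[364.77731494 252.37443985]
 [362.04040007 260.42073917]
 [358.91325357 268.21814223]]
```

View pics/s8.png

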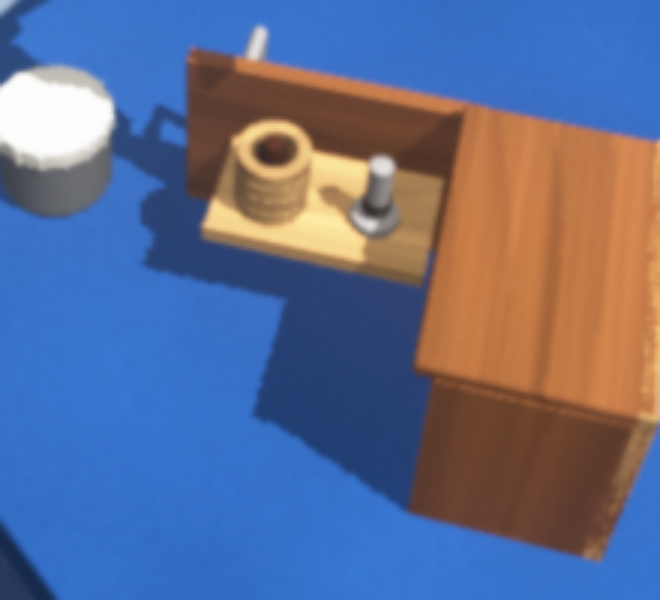

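Run:
```python
from h import *
g=lambda th:np.r_[door(.175,.05,th),.117]
move_gripper(.055); p=g(TH); p[2]=.22; move_ptp(p,q(A0-TH)); move_l(g(TH),max_speed=.1); st("low"); move_gripper(0,f_grip=40); s=st("grip")
if s["grip_width"]>.008:
    for th in np.r_[np.arange(1.45,.06,-.1),.03,.01,0,-.01,-.02]:
        move_l(g(th),q(A0-th),max_speed=.05 if th>.1 else .03); s=st("%.2f"%th)
        F=np.linalg.norm(s["ft_force"])
        if F>30 or (th<.03 and F>14): print("STOP"); break
c=cam("top"); cv2.imwrite("pics/t9.png",c["frame"])
```

```text
low t66.7 w0.0551 g0.0 F [-0.3  0.2 -0. ] [0.6204 0.0547 0.1177]
grip t67.2 w0.0110 g39.5 F [-1.3  2.3  4.7] [0.62   0.0559 0.1174]
1.45 t67.7 w0.0113 g39.7 F [-2.5  5.   6.9] [0.6368 0.0635 0.1174]
1.35 t68.2 w0.0111 g39.8 F [-2.4  5.2  6.6] [0.6524 0.0726 0.1174]
1.25 t68.7 w0.0115 g39.8 F [-2.7  5.   7.1] [0.6671 0.0832 0.1174]
1.15 t69.3 w0.0113 g39.9 F [-4.2  4.4  7. ] [0.6805 0.0952 0.1174]
1.05 t69.8 w0.0106 g39.9 F [-4.1  4.4  7.9] [0.6927 0.1085 0.1174]
0.95 t70.3 w0.0109 g39.9 F [-4.3  4.1  7.4] [0.7036 0.123  0.1174]
0.85 t70.8 w0.0111 g40.0 F [-5.1  4.7  8.5] [0.7129 0.1383 0.1174]
0.75 t71.3 w0.0112 g40.0 F [-6.2  3.4  8.9] [0.7207 0.1546 0.1174]
0.65 t71.8 w0.0111 g40.0 F [-5.4  3.   9.4] [0.7267 0.1716 0.1174]
0.55 t72.4 w0.0110 g40.1 F [-6.6  1.9  8.7] [0.7311 0.189  0.1174]
0.45 t72.9 w0.0112 g40.1 F [-7.5  1.7  8.3] [0.7338 0.2067 0.1174]
0.35 t73.4 w0.0112 g40.1 F [-6.8  1.8  7.7] [0.7346 0.2247 0.1174]
0.25 t73.9 w0.0110 g40.2 F [-6.4  0.9  7.7] [0.7337 0.2425 0.1174]
0.15 t74.4 w0.0113 g40.2 F [-7.8  0.2  8.5] [0.731  0.2603 0.1174]
0.03 t75.3 w0.0112 g40.2 F [-5.7 -1.   8.4] [0.7256 0.2808 0.1174]
0.01 t75.6 w0.0114 g40.2 F [-6.9 -0.2  8.8] [0.7244 0.2843 0.1174]
0.00 t75.8 w0.0116 g40.3 F [-5.8 -0.9  7.8] [0.7239 0.2859 0.1174]
-0.01 t76.1 w0.0113 g40.3 F [-6.3 -1.2  7.7] [0.7233 0.2875 0.1174]
-0.02 t76.3 w0.0114 g40.3 F [-6.1 -0.5  7.9] [0.7226 0.2892 0.1174]
```

Run:
```python
from h import *
g=lambda th:np.r_[door(.175,.05,th),.117]
d,n,a=dn(0); f0=state()["ft_force"][:2]@n
for th in np.arange(-.025,-.075,-.005):
    move_l(g(th),q(A0),max_speed=.02); s=st("%.3f"%th); fn=s["ft_force"][:2]@n; print(round(fn,1))
    if fn-f0>9: break
```

```text
-0.025 t76.6 w0.0111 g39.9 F [-5.1 -1.4  7.6] [0.7226 0.2893 0.1174]
-1.8
-0.030 t76.9 w0.0110 g39.9 F [-5.  -3.3  7.6] [0.7225 0.2896 0.1174]
-0.3
-0.035 t77.1 w0.0112 g39.9 F [-4.2 -4.2  8. ] [0.7225 0.2896 0.1174]
1.0
-0.040 t77.4 w0.0113 g39.9 F [-3.1 -5.7  6.6] [0.7225 0.2896 0.1174]
2.7
-0.045 t77.6 w0.0112 g39.9 F [-2.5 -7.   6.7] [0.7225 0.2896 0.1174]
4.2
-0.050 t77.9 w0.0108 g39.9 F [-1.9 -8.3  6.9] [0.7225 0.2896 0.1174]
5.6
-0.055 t78.1 w0.0110 g39.9 F [ 0.1 -9.8  6.4] [0.7225 0.2896 0.1174]
8.0
```

Run:
```python
from h import *
move_gripper(.05); p=state()["ee_pos"]; move_l(np.r_[p[:2],.29],q(A0),max_speed=.12); sleep(.15); st()
c=cam("wrist"); a=c["frame"][:230,50:450]
move_ptp([.55,-.15,.35],q(-.6)); sleep(.3); S=cam("scene")["frame"]
o=np.zeros((600,800,3),np.uint8); o[:230,:400]=a; b=cv2.resize(S[215:395,330:480],None,fx=2,fy=2); o[:360,420:720]=b
t=cam("top")["frame"][80:320,90:490]; o[360:,:400]=t; cv2.imwrite("pics/f.png",o)
```

```text
t80.3 w0.0500 g0.0 F [-1.  -0.4 -0.5] [0.7203 0.2967 0.2892]
```

View pics/f.png

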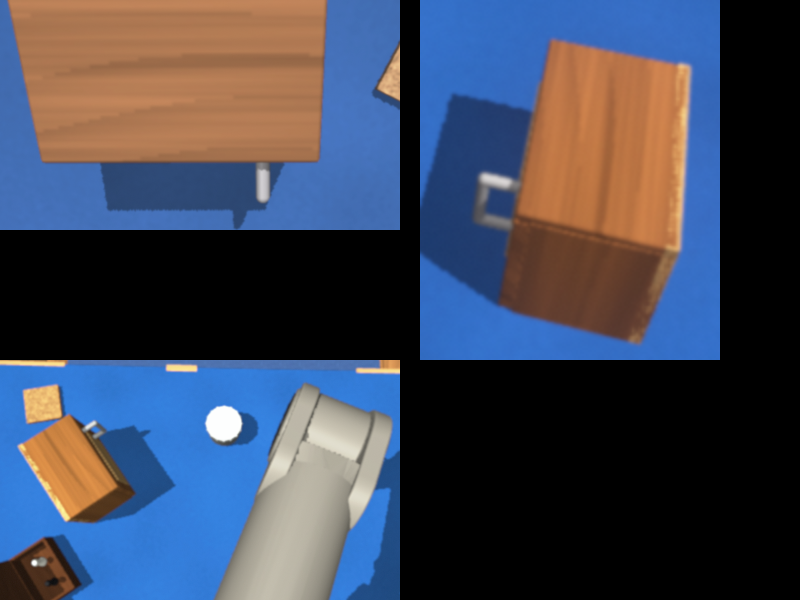

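```bash
python3 -c "
from workcell import *
print(close_job())"
```

```text
the job is handed in; nothing more can be done
None
```

All four napkin rings are on the post and the chrome stopper stands upright on the rack. I pushed the door gently to its stop, and it looks flush in the last pictures; the job was handed in after about 80 s of the 210 s allowed.

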